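# Reset the sole press through its sunken key

## Task

A polish tin has been left standing over the sunken red reset key on the sole press's green control deck. Without picking it up, push the tin aside along the deck top so that it stays standing flat on the deck with both key wells fully uncovered, then reach a fingertip down into the well, press the red key all the way down for a moment and let it spring back. Do not press the yellow key, and leave the other things on the deck and bench where they are.

Things in the scene. Friction and masses are not known exactly. Their poses are not given: they have to be found in the camera images.
- deck: fixed green control deck, a flat-topped block 260 (its x) x 400 (its y) x 60 mm high; origin: centre of its underside, on the bench. Two wells with vertical walls open in its top, centred at x = -20, y = +85 and -85 mm; each mouth is 56 mm along the deck's x by 36 mm along its y, with a bright frame. One holds the red key, the other the yellow; which is which varies. Else its top is flat
- red_key_base: the black housing of the red key at the bottom of its well, fixed; origin: centre of the well's floor, 42 mm below the deck's top; axes parallel to the deck's (z up, x along the well's 56 mm side)
- yellow_key_base: the same for the yellow key, in the other well
- red_key_top (a point): centre of the top of the red key, a round button 24 mm across; at rest 20 mm below the deck's top, 22 mm above the well's floor. It moves with the key
- red_key (a joint): how far the red key is pressed (m): 0 at rest, 0.006 fully down; it sits on a spring, needs about 1.5 N to start moving and 5 N to be fully down, and springs back when let go
- yellow_key (a joint): the same for the yellow key
- tin: a flat round tin of polish, blue with a brass lid, 60 mm across, 20 mm high, roughly 0.12 kg, closed and loose; origin: centre of its underside, z up. At the start it stands on the deck's top over the mouth of the red key's well, hiding the red key; being wider than the well it slides freely over its mouth
- heel_block: the heel block, a layered wood and cork block 45 x 50 x 18 mm lying on the deck near the middle of its far edge (bystander; origin on its underside)
- hammer: a hammer lying on the bench (bystander; origin on its underside)
- last: a pale wooden shoe last with red ends, 245 mm long, about 100 mm high, on the bench (bystander; origin on its underside)
- glue_jar: a jar 70 mm across, 90 mm high, on the bench (bystander; origin on its underside)
- rasp: a rasp with wooden handle, 270 mm long, on the bench (bystander; origin on its underside)
- spool: a yellow thread spool 44 mm across, 55 mm high, on the bench (bystander; origin on its underside)
- pot: a terracotta pot 90 mm across, 100 mm high, on the bench (bystander; origin on its underside)
Mind the look-alikes: they are no part of the job. Several things have the shape of the tin; the one meant has the colours described above.

How it is judged:
By the outcome, as a careful person would: the job done as asked, in the order asked, and still so for the second after the job is handed in, with the robot touching nothing.
It also fails if it takes over 42 s, if anything falls off the work surface, if the arm or the gripper's body presses on something with over 40 N, if the wrist force passes 120 N, or if a joint passes its speed limit or range.

## Robot

A 6-joint arm with a two-finger parallel gripper is mounted at the origin on the work surface. World frame = base frame: x ahead of the robot, y to its left, z up, the work surface at z = 0. Lengths are in mm, angles in rad, forces in N, time in s.
With the tool pointing down it reaches from about 375 to 900 mm from the base axis. Payload 3.1 kg.
Tool frame: the origin (TCP) lies between the finger pads; the fingertips stand 19 mm ahead of it and the grasp point (between the pads) is the TCP (tips_ahead is the distance from the TCP to the fingertips, in mm); x points along the fingers, y is the direction in which the jaws open and shut, and the axes are right-handed (so a half turn about x gives the same grasp; the last joint's range is limited). The gripper opens to 85 mm and grips with 20 to 120 N. Pads are 22 mm wide; open, the fingers measure 114 mm over their backs; the gripper's body (76 mm by 85 mm) begins 54 mm behind the grasp point. The pads swing forward as they close: fully open they stand 13 mm farther back than shut.
Start: joints at [1.141, 0.527, 1.433, -0, 1.181, -0.178], TCP at [155.677, 605.278, 250.31] pointing down, gripper open.
Joint ranges: [-3.08, 3.08], [-0.75, 2.2], [0.22, 2.44], [-1.43, 4.57], [0, 2.65], [-2.85, 2.85]. Speed limits (rad/s): [2.79, 2.79, 3.14, 3.14, 3.14, 3.14].

## Interface

Orientations are given as a rotation vector (axis times angle).
In Python, from cell import observe, get_image, camera_params, job_done, look_for, tips_ahead gives the robot as it stands.
- The arm moves only by the tool move_arm, never from a script. Its argument "plan" is a list of rows, each an object of numbers: "rx", "ry", "rz": the turn, a rotation vector about the tool's x, y, z scaled (see below); "x", "y", "z": the shift along the tool's x, y, z scaled (see below); "gripper": the opening in per cent of the stroke, from 0 (shut) to 100 (fully open). In form: [{"rx": .., "ry": .., "rz": .., "x": .., "y": .., "z": .., "gripper": ..}, ...]. A call has 1 to 20 rows; each row is the pose to reach, as a shift and turn from the pose commanded when the call began, along the tool's axes at that moment, turning the shorter way round; what a row does not reach only later rows make up. The controller multiplies each number of a shift by 0.5 m and each number of a turn by 2 pi rad. A row lasts 1/12 s, in which the tool goes at most 41.7 mm and 7.16 degrees, less where a joint would pass 70% of its speed; a pose out of reach is approached as far as the arm can. A call with a number of a shift or a turn outside -1 to 1 is refused whole. A call with a gripper value outside its range is refused whole. The fingers move at their own pace and stop on an object; "newtons" is the grip in N (left out, the last holds). Time passes only in rows, so rows that repeat a pose let the fingers close. It gives the time, the measured TCP pose, the force and the opening at its end, in the units of the state.
- observe(): the state, without advancing time (a new reading comes with each control period).
- get_image(name): name is "scene" or "top"; returns the picture (420x560x3 uint8, red, green, blue); there is no depth.
- camera_params(name): a dict with "intrinsics" (3x3 intrinsics, pixels), "rvec" (rotation vector, rad) and "tvec" (3), from world to camera coordinates, as OpenCV has them. Camera axes: x right, y down, z forward; pixel columns grow to the right and rows downward; lengths in mm; the calibration is good to about 2 mm. A picture is of the moment at which its call begins. camera_params takes no time and is no camera call.
- job_done(): hands the job in, once; it reports no verdict.
Trained networks look in the newest picture that a camera, given by its name, has taken for a name from the list of things; names that differ only in an ending like _2 or _b are one class to them, and where a whole thing is asked for, a point or a joint stands for the part that bears it (a point fixed in the world has none). Each returns a list of dicts, best first, with "p" (0 to 1); they miss things now and then, are a little off and sometimes report something else, mostly with a low value. They report only what shows in the picture. A call takes as long as a camera call. They do not tell look-alikes from the thing itself.
- look_for(camera, target): "pixel" ([column, row] in pixels, amid what is visible of it).
The state is a dict: "t": time; "q": joint angles; "qvel": joint speeds; "joint_torque": joint torques, N m; "eef_pos": TCP position; "tool_rot": TCP orientation; "wrist_force": force on the tool from outside, world axes, zero at the start; "ft_torque": the same for the moment, N m; "opening": finger opening in mm.
Only numpy, scipy, OpenCV 4.12 (cv2) and the standard library are available. Lean on these libraries where they do the work, as an engineer would, in place of code of your own. Each camera call takes 0.05 s, during which the arm holds its last target.

## Working session

There is one attempt and no reset: what is moved stays moved. The work goes in short steps, Python scripts to look and compute and a tool call to move; the robot and the scene stay as the last step left them, time stands still between calls to the robot, and variables do not carry over. Pictures are saved under pics/ and viewed, and the job is handed in when it is done.

Besides the shell and the picture viewer there is one more tool, called after "Emit:" in YAML: its name, and indented under it one key for each argument. move_arm: Moves the arm, as the interface text tells. Its arguments: {"type":"object","properties":{"plan":{"type":"array"},"newtons":{"type":"number"}},"required":["plan"]}

```bash
mkdir -p pics
python3 - <<'E'
from cell import *
import cv2
for n in("scene","top"):
    im=get_image(n); cv2.imwrite(f"pics/{n}0.png",im[:,:,::-1])
    c=camera_params(n); print(n,c)
    for t in("tin","deck","red_key","yellow_key","heel_block"):
        print(t,[(d['pixel'],round(d['p'],2)) for d in look_for(n,t)])
print(observe(),tips_ahead)
E
```

```text
scene {'intrinsics': array([[404.42870301,   0.        , 282.74911376],
       [  0.        , 404.42870301, 208.9098008 ],
       [  0.        ,   0.        ,   1.        ]]), 'rvec': array([ 2.46593599,  0.64108959, -0.21975181]), 'tvec': array([-451.84780934, -198.33415567, 1416.21182115])}
tin [([288.0, 213.3], 0.59), ([261.2, 165.5], 0.59), ([240.2, 202.0], 0.57)]
deck []
red_key []
yellow_key [([315.0, 109.1], 0.35)]
heel_block [([340.4, 212.2], 0.77)]
top {'intrinsics': array([[441.6647558 ,   0.        , 273.87442927],
       [  0.        , 441.6647558 , 215.64419742],
       [  0.        ,   0.        ,   1.        ]]), 'rvec': array([ 2.19079761, -2.16946325,  0.04906464]), 'tvec': array([ -43.35294878,  542.79989385, 1265.57878871])}
tin [([224.0, 276.7], 0.9), ([280.8, 205.6], 0.8), ([272.3, 275.9], 0.66)]
deck [([248.4, 195.4], 0.71), ([222.7, 202.5], 0.61)]
red_key []
yellow_key [([221.6, 202.4], 0.39)]
heel_block [([249.7, 195.2], 0.61), ([250.1, 156.6], 0.54), ([108.0, 206.5], 0.28)]
{'t': 0.6, 'q': array([ 1.14051384e+00,  5.27458666e-01,  1.43268401e+00, -7.39094053e-06,
        1.18143034e+00, -1.78493760e-01]), 'qvel': array([-1.88868173e-03, -3.45335900e-04, -7.89776931e-04,  3.35262430e-04,
        1.50285479e-04,  8.71862426e-06]), 'joint_torque': array([-9.74891846e-04, -4.42054474e+01, -1.78322679e+01, -2.02238966e-04,
        1.04254679e-03, -1.32419292e-06]), 'eef_pos': array([155.67075218, 605.2804299 , 250.34092265]), 'tool_rot': array([ 0.19767066,  1.56173121, -0.19764439]), 'wrist_force': array([ 0.11436031,  0.70995694, -0.10362795]), 'ft_torque': array([ 0.02778266, -0.00970725,  0.04690264]), 'opening': 85.90346528784931} 19.0
```

Run:
```python
import cv2
a=cv2.imread("pics/top0.png")
cv2.imwrite("pics/top0c.png",cv2.resize(a[120:320,150:400],None,fx=3,fy=3,interpolation=cv2.INTER_CUBIC))
```

```text
(no output)
```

View pics/scene0.png

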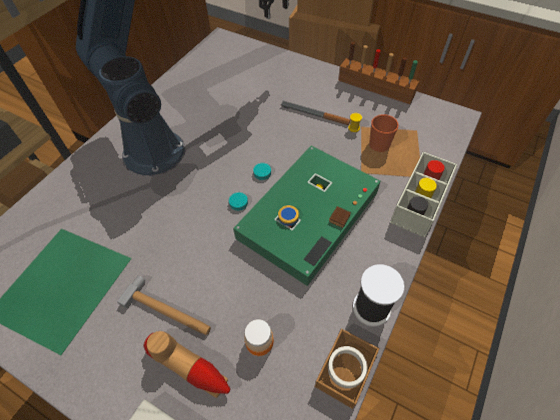

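View pics/top0.png

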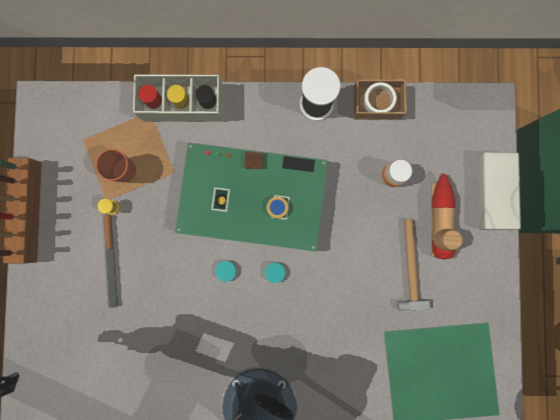

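View pics/top0c.png

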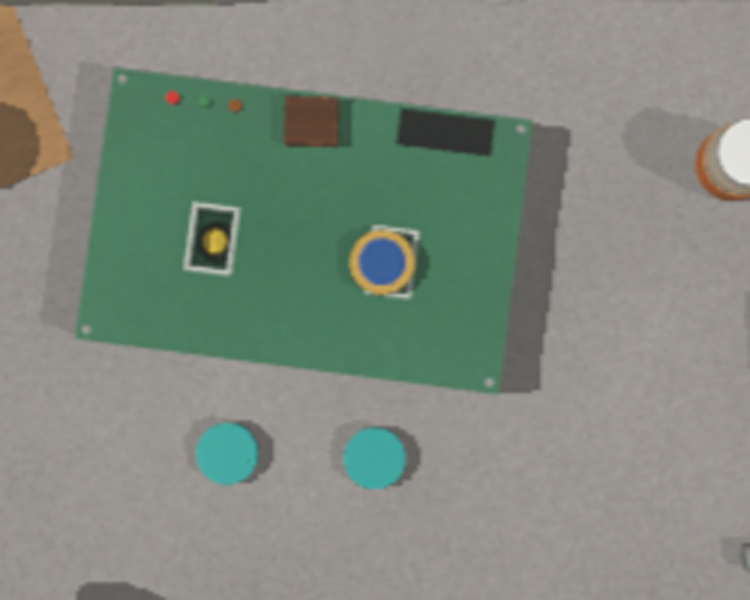

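The three tin-shaped things in the top view are blue with a brass rim at (277,208), teal at (225,271) and teal at (275,272). Only the first matches blue with a brass lid, and it stands on the deck over a framed well. The enlarged crop confirms this. The yellow key shows at (221,200).

```bash
cat > h.py <<'E'
import numpy as np,cv2
from cell import *
def ray(n,px,z):
    c=camera_params(n);R=cv2.Rodrigues(c['rvec'])[0];t=np.array(c['tvec'])
    d=R.T@(np.linalg.inv(c['intrinsics'])@np.array([px[0],px[1],1.]));o=-R.T@t
    return o+d*(z-o[2])/d[2]
def proj(n,P):
    c=camera_params(n);return cv2.projectPoints(np.array(P,float).reshape(-1,3),c['rvec'],c['tvec'],c['intrinsics'],None)[0][:,0]
E
python3 - <<'E'
from h import *
from scipy.optimize import least_squares
cr=lambda p:(np.array(p)-[1,1])/3.+[150,120]
# deck coords
pts={(130,200):(113,67),(130,-200):(532,122),(-130,-200):(498,393),(-130,200):(77,338),
(8,103):(191,202),(8,67):(240,208),(-48,67):(231,274),(-48,103):(184,269),(8,-103):(419,231),(-48,-103):(411,297)}
D=np.array(list(pts));P=np.array([ray("top",cr(p),60)[:2] for p in pts.values()])
def f(v):
    c,s=np.cos(v[2]),np.sin(v[2]);return (D@np.array([[c,s],[-s,c]])+v[:2]-P).ravel()
r=least_squares(f,[550,0,0]);print(r.x,r.fun.reshape(-1,2).round(1))
x,y,a=r.x;c,s=np.cos(a),np.sin(a)
for w in(85,-85):print(w,np.array([c*-20-s*w+x,s*-20+c*w+y]))
tp=ray("top",cr((383,263)),80);print("tin",tp)
R=np.array([[c,-s],[s,c]]);print("tin in deck",R.T@(tp[:2]-[x,y]))
for p in [(285,97),(338,97),(338,146),(285,146)]:print("heel",R.T@(ray("top",cr(p),78)[:2]-[x,y]))
q=[list(R@np.array(d)+[x,y])+[60] for d in D]
pp=proj("scene",q);im=cv2.imread("pics/scene0.png")[120:300,210:400]
im=cv2.resize(im,None,fx=4,fy=4,interpolation=cv2.INTER_CUBIC)[:600]
im=cv2.resize(cv2.imread("pics/scene0.png")[130:290,210:400],None,fx=3.7,fy=3.7,interpolation=cv2.INTER_CUBIC)
for u in pp: cv2.circle(im,tuple(((u-[210,130])*3.7).astype(int).tolist()),3,(255,0,255),1)
tc=proj("scene",[tp])[0];cv2.circle(im,tuple(((tc-[210,130])*3.7).astype(int).tolist()),3,(0,255,255),1)
cv2.imwrite("pics/s1.png",im)
E
```

```text
[ 5.95452067e+02  2.52101466e+01 -1.19003853e-01] [[ 0.1 -1.3]
 [ 2.5 -1.6]
 [-1.1 -1.6]
 [-0.8  1.6]
 [-4.3 -6.5]
 [-3.3  4.1]
 [ 3.4  3.3]
 [ 3.4 -5.2]
 [-3.2  3.8]
 [ 3.3  3.4]]
85 [585.68498766 111.98343835]
-85 [565.50204972 -56.81421867]
tin [562.288043   -48.55016126  80.        ]
tin in deck [-24.17241036 -77.17596806]
heel [118.16298141  33.32526386]
heel [124.34811882 -15.67849473]
heel [ 78.73454786 -21.6896953 ]
heel [72.53056689 27.19328952]
```

View pics/s1.png

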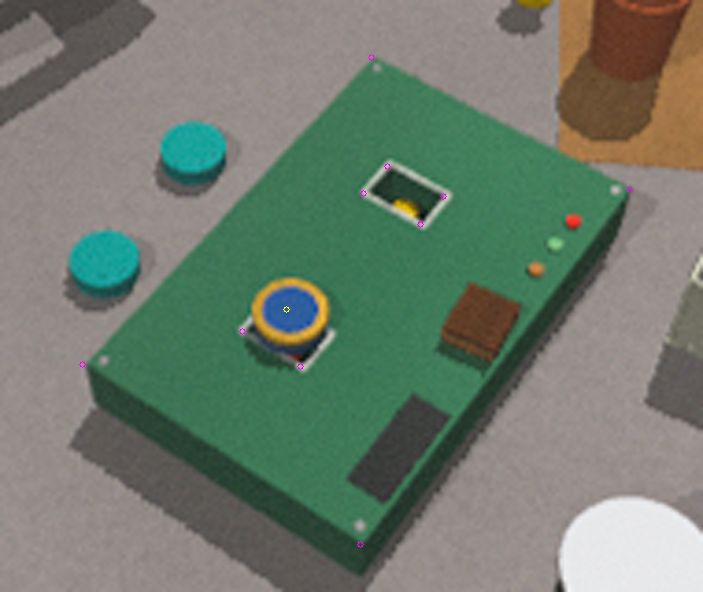

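The magenta points from the top-view fit land on the deck corners and well frames in the scene view. The yellow dot sits on the blue/brass tin at about (288,213) in the full scene picture. A bit of red shows beneath it, so the red key is at deck y = -85. I'll push the tin along +y, into the gap between the wells, with both fingers cradling it.

```bash
cat >> h.py <<'E'
from scipy.spatial.transform import Rotation as Ro
X0=np.array([595.45,25.2]);A=-0.119
Rd=np.array([[np.cos(A),-np.sin(A)],[np.sin(A),np.cos(A)]])
def dw(x,y,z): return np.r_[Rd@[x,y]+X0,z]
def st(): 
    o=observe();return o,np.array(o['eef_pos']),Ro.from_rotvec(o['tool_rot'])
def todeck(p): return Rd.T@(np.array(p[:2])-X0)
def Rt(sg): # tool x down, tool z = sg*deck y
    zt=np.r_[Rd@[0,sg],0];xt=np.array([0,0,-1.]);return Ro.from_matrix(np.c_[xt,np.cross(zt,xt),zt])
def cmd(p,R,p1,R1=None):
    print("shift",(R.inv().apply(np.array(p1)-p)/500).round(4),end=' ')
    if R1 is not None: print("turn",((R.inv()*R1).as_rotvec()/2/np.pi).round(4),end='')
    print()
E
python3 - <<'E'
from h import *
o,p,R=st();print(R.as_matrix().round(3))
for sg in(1,-1):
    cmd(p,R,dw(-24,-125,250),Rt(sg)); 
cmd(p,R,dw(-24,-125,130))
E
```

```text
[[ 0.     0.249  0.968]
 [ 0.     0.968 -0.249]
 [-1.     0.     0.   ]]
shift [ 7.0000e-04 -1.1586e+00  1.1264e+00] turn [-0.2711  0.     -0.    ]
shift [ 7.0000e-04 -1.1586e+00  1.1264e+00] turn [ 0.2289 -0.     -0.    ]
shift [ 0.2407 -1.1586  1.1264]
```

Emit:
move_arm:
  plan:
    - {"y":-0.6,"z":0.58,"rx":0.12,"gripper":47}
    - {"y":-0.6,"z":0.58,"rx":0.12,"gripper":47}
    - {"y":-0.6,"z":0.58,"rx":0.12,"gripper":47}
    - {"y":-0.6,"z":0.58,"rx":0.12,"gripper":47}
    - {"y":-0.6,"z":0.58,"rx":0.12,"gripper":47}
    - {"y":-0.6,"z":0.58,"rx":0.12,"gripper":47}
    - {"y":-0.6,"z":0.58,"rx":0.12,"gripper":47}
    - {"y":-0.6,"z":0.58,"rx":0.12,"gripper":47}
    - {"y":-0.6,"z":0.58,"rx":0.12,"gripper":47}
    - {"y":-0.6,"z":0.58,"rx":0.12,"gripper":47}
    - {"y":-0.6,"z":0.58,"rx":0.12,"gripper":47}
    - {"y":-0.6,"z":0.58,"rx":0.12,"gripper":47}
  newtons: 20

```text
schema error: expected keys rx, ry, rz, x, y, z, gripper
```

Run:
```python
from h import *
o,p,R=st();print(o['t'],p,o['q'],o['opening'])
cmd(p,R,dw(-24,-125,130),Rt(-1))
```

```text
0.6 [155.67075218 605.2804299  250.34092265] [ 1.14051384e+00  5.27458666e-01  1.43268401e+00 -7.39094053e-06
  1.18143034e+00 -1.78493760e-01] 85.90346528784931
shift [ 0.2407 -1.1586  1.1264] turn [ 0.2289 -0.     -0.    ]
```

All keys are required in every row.

Emit:
move_arm:
  plan:
    - {"rx":0.12,"ry":0,"rz":0,"x":0,"y":-0.6,"z":0.58,"gripper":47}
    - {"rx":0.12,"ry":0,"rz":0,"x":0,"y":-0.6,"z":0.58,"gripper":47}
    - {"rx":0.12,"ry":0,"rz":0,"x":0,"y":-0.6,"z":0.58,"gripper":47}
    - {"rx":0.12,"ry":0,"rz":0,"x":0,"y":-0.6,"z":0.58,"gripper":47}
    - {"rx":0.12,"ry":0,"rz":0,"x":0,"y":-0.6,"z":0.58,"gripper":47}
    - {"rx":0.12,"ry":0,"rz":0,"x":0,"y":-0.6,"z":0.58,"gripper":47}
    - {"rx":0.12,"ry":0,"rz":0,"x":0,"y":-0.6,"z":0.58,"gripper":47}
    - {"rx":0.12,"ry":0,"rz":0,"x":0,"y":-0.6,"z":0.58,"gripper":47}
    - {"rx":0.12,"ry":0,"rz":0,"x":0,"y":-0.6,"z":0.58,"gripper":47}
    - {"rx":0.12,"ry":0,"rz":0,"x":0,"y":-0.6,"z":0.58,"gripper":47}
    - {"rx":0.12,"ry":0,"rz":0,"x":0,"y":-0.6,"z":0.58,"gripper":47}
    - {"rx":0.12,"ry":0,"rz":0,"x":0,"y":-0.6,"z":0.58,"gripper":47}
  newtons: 20

```text
t: 1.6
eef_pos: [363.4, 240.7, 250.6]
tool_rot: [0.789, 1.423, -0.788]
wrist_force: [0.1, 0.5, -0.0]
opening: 40.4
```

Run:
```python
from h import *
o,p,R=st();print(o['t'],p,o['q'],o['opening'])
cmd(p,R,dw(-24,-125,150),Rt(-1))
```

```text
1.6 [363.35984258 240.69745292 250.61249718] [ 3.27436062e-01  2.72922819e-01  1.88553754e+00  2.02345293e-04
  9.82251734e-01 -2.31624244e-01] 40.35599732445166
shift [ 0.2012 -0.0294  0.7762] turn [ 1.079e-01 -0.000e+00 -1.000e-04]
```

Emit:
move_arm:
  plan:
    - {"rx":0.108,"ry":0,"rz":0,"x":0,"y":-0.03,"z":0.776,"gripper":47}
    - {"rx":0.108,"ry":0,"rz":0,"x":0,"y":-0.03,"z":0.776,"gripper":47}
    - {"rx":0.108,"ry":0,"rz":0,"x":0,"y":-0.03,"z":0.776,"gripper":47}
    - {"rx":0.108,"ry":0,"rz":0,"x":0,"y":-0.03,"z":0.776,"gripper":47}
    - {"rx":0.108,"ry":0,"rz":0,"x":0,"y":-0.03,"z":0.776,"gripper":47}
    - {"rx":0.108,"ry":0,"rz":0,"x":0,"y":-0.03,"z":0.776,"gripper":47}
    - {"rx":0.108,"ry":0,"rz":0,"x":0,"y":-0.03,"z":0.776,"gripper":47}
    - {"rx":0.108,"ry":0,"rz":0,"x":0,"y":-0.03,"z":0.776,"gripper":47}
    - {"rx":0.108,"ry":0,"rz":0,"x":0,"y":-0.03,"z":0.776,"gripper":47}
    - {"rx":0.108,"ry":0,"rz":0,"x":0.2,"y":-0.03,"z":0.776,"gripper":47}
    - {"rx":0.108,"ry":0,"rz":0,"x":0.2,"y":-0.03,"z":0.776,"gripper":47}
    - {"rx":0.108,"ry":0,"rz":0,"x":0.2,"y":-0.03,"z":0.776,"gripper":47}
    - {"rx":0.108,"ry":0,"rz":0,"x":0.2,"y":-0.03,"z":0.776,"gripper":47}
    - {"rx":0.108,"ry":0,"rz":0,"x":0.2,"y":-0.03,"z":0.776,"gripper":47}

```text
t: 2.77
eef_pos: [556.6, -91.4, 149.5]
tool_rot: [1.291, 1.157, -1.292]
wrist_force: [0.1, -0.3, 0.0]
opening: 39.9
```

Run:
```python
from h import *
import cell
o,p,R=st();print(o['t'],p,todeck(p),o['opening'],cell.tips_ahead)
cmd(p,R,dw(-24,-125,90),Rt(-1))
for n in("scene","top"):
    im=get_image(n);c=proj(n,[p])[0].astype(int)
    im=im[c[1]-60:c[1]+60,c[0]-75:c[0]+75]
    cv2.imwrite(f"pics/{n}2.png",cv2.resize(im[:,:,::-1],None,fx=4,fy=4,interpolation=cv2.INTER_CUBIC))
```

```text
2.7667 [556.63692479 -91.39506733 149.46354352] [ -24.69649407 -120.37835235] 39.94072276913494 19.0
shift [0.1189 0.0016 0.0094] turn [ 0.0012 -0.0002  0.0004]
```

View pics/scene2.png

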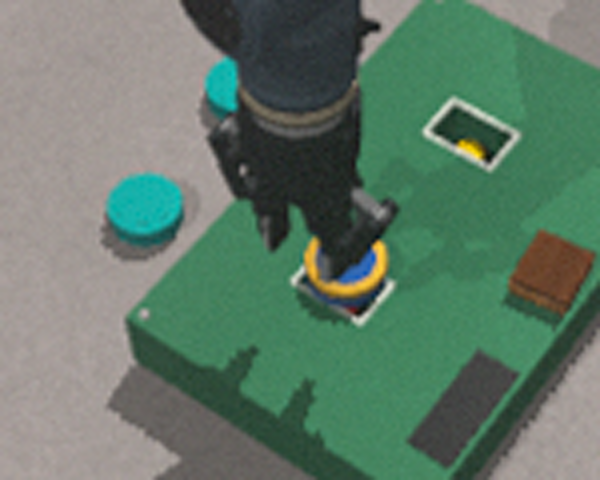

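View pics/top2.png

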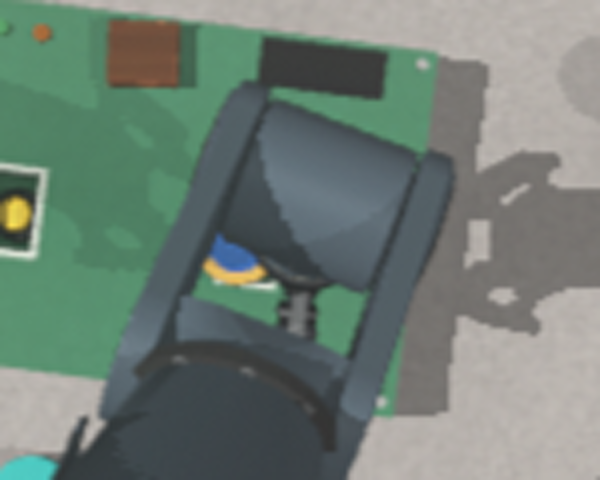

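The scene picture shows the two fingers straddling along deck x, just behind the tin (crop 345,265). The top view is mostly blocked by the arm. Next I'll go down.

Emit:
move_arm:
  plan:
    - {"rx":0.001,"ry":0,"rz":0,"x":0,"y":0.001,"z":0.016,"gripper":47}
    - {"rx":0.001,"ry":0,"rz":0,"x":0.06,"y":0.001,"z":0.016,"gripper":47}
    - {"rx":0.001,"ry":0,"rz":0,"x":0.1,"y":0.001,"z":0.016,"gripper":47}
    - {"rx":0.001,"ry":0,"rz":0,"x":0.127,"y":0.001,"z":0.016,"gripper":47}
    - {"rx":0.001,"ry":0,"rz":0,"x":0.127,"y":0.001,"z":0.016,"gripper":47}
    - {"rx":0.001,"ry":0,"rz":0,"x":0.127,"y":0.001,"z":0.016,"gripper":47}

```text
t: 3.37
eef_pos: [557.0, -101.5, 87.7]
tool_rot: [1.297, 1.149, -1.296]
wrist_force: [0.8, -0.7, -0.7]
opening: 40.2
```

Run:
```python
from h import *
o,p,R=st();print(o['t'],p,todeck(p),o['wrist_force'])
cmd(p,R,dw(-24,-40,86),Rt(-1))
for n in("scene",):
    im=get_image(n);c=proj(n,[p])[0].astype(int)
    im=im[c[1]-60:c[1]+60,c[0]-75:c[0]+75]
    cv2.imwrite(f"pics/{n}3.png",cv2.resize(im[:,:,::-1],None,fx=5,fy=5,interpolation=cv2.INTER_CUBIC))
```

```text
3.3667 [ 557.00273679 -101.54901088   87.74930066] [ -23.12779968 -130.41705675] [ 0.78732812 -0.69937113 -0.67066688]
shift [ 0.0034 -0.0019 -0.1808] turn [-0.0001  0.0001 -0.0002]
```

View pics/scene3.png

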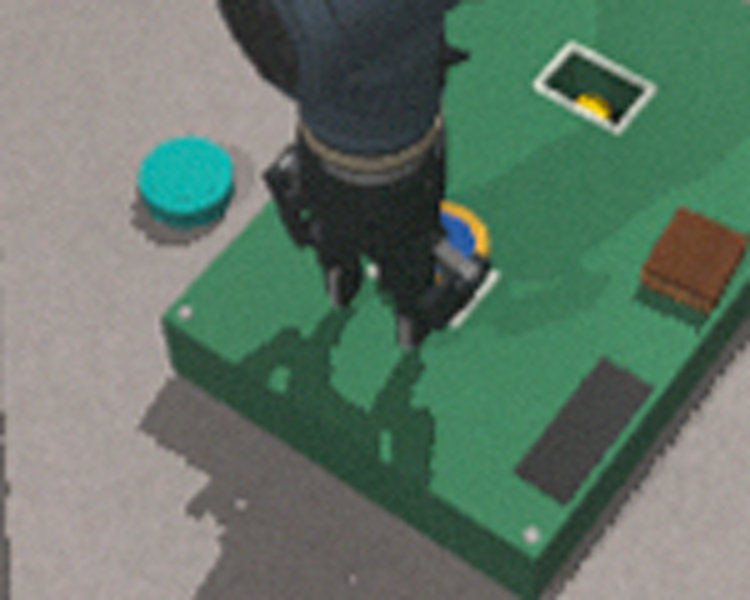

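Emit:
move_arm:
  plan:
    - {"rx":0,"ry":0,"rz":0,"x":0.003,"y":-0.002,"z":-0.01,"gripper":47}
    - {"rx":0,"ry":0,"rz":0,"x":0.003,"y":-0.002,"z":-0.02,"gripper":47}
    - {"rx":0,"ry":0,"rz":0,"x":0.003,"y":-0.002,"z":-0.03,"gripper":47}
    - {"rx":0,"ry":0,"rz":0,"x":0.003,"y":-0.002,"z":-0.04,"gripper":47}
    - {"rx":0,"ry":0,"rz":0,"x":0.003,"y":-0.002,"z":-0.05,"gripper":47}
    - {"rx":0,"ry":0,"rz":0,"x":0.003,"y":-0.002,"z":-0.06,"gripper":47}
    - {"rx":0,"ry":0,"rz":0,"x":0.003,"y":-0.002,"z":-0.07,"gripper":47}
    - {"rx":0,"ry":0,"rz":0,"x":0.003,"y":-0.002,"z":-0.08,"gripper":47}
    - {"rx":0,"ry":0,"rz":0,"x":0.003,"y":-0.002,"z":-0.09,"gripper":47}
    - {"rx":0,"ry":0,"rz":0,"x":0.003,"y":-0.002,"z":-0.1,"gripper":47}
    - {"rx":0,"ry":0,"rz":0,"x":0.003,"y":-0.002,"z":-0.11,"gripper":47}
    - {"rx":0,"ry":0,"rz":0,"x":0.003,"y":-0.002,"z":-0.12,"gripper":47}
    - {"rx":0,"ry":0,"rz":0,"x":0.003,"y":-0.002,"z":-0.13,"gripper":47}
    - {"rx":0,"ry":0,"rz":0,"x":0.003,"y":-0.002,"z":-0.14,"gripper":47}
    - {"rx":0,"ry":0,"rz":0,"x":0.003,"y":-0.002,"z":-0.15,"gripper":47}
    - {"rx":0,"ry":0,"rz":0,"x":0.003,"y":-0.002,"z":-0.16,"gripper":47}
    - {"rx":0,"ry":0,"rz":0,"x":0.003,"y":-0.002,"z":-0.168,"gripper":47}
    - {"rx":0,"ry":0,"rz":0,"x":0.003,"y":-0.002,"z":-0.175,"gripper":47}
    - {"rx":0,"ry":0,"rz":0,"x":0.003,"y":-0.002,"z":-0.18,"gripper":47}
    - {"rx":0,"ry":0,"rz":0,"x":0.003,"y":-0.002,"z":-0.18,"gripper":47}

```text
t: 5.08
eef_pos: [566.2, -11.1, 85.2]
tool_rot: [1.297, 1.151, -1.297]
wrist_force: [-0.4, -0.4, -0.4]
opening: 40.6
```

Run:
```python
from h import *
o,p,R=st();print(o['t'],p,todeck(p),o['wrist_force'])
cmd(p,R,dw(-24,-85,130),Rt(-1))
for n in("scene",):
    im=get_image(n);c=proj(n,[p])[0].astype(int)
    im=im[c[1]-60:c[1]+60,c[0]-75:c[0]+75]
    cv2.imwrite(f"pics/{n}4.png",cv2.resize(im[:,:,::-1],None,fx=5,fy=5,interpolation=cv2.INTER_CUBIC))
```

```text
5.0833 [566.20410299 -11.09272643  85.24198542] [-24.7304172  -39.50811245] [-0.38945345 -0.40032833 -0.38123475]
shift [-0.0895  0.0015  0.091 ] turn [-0.0001 -0.0001  0.    ]
```

View pics/scene4.png

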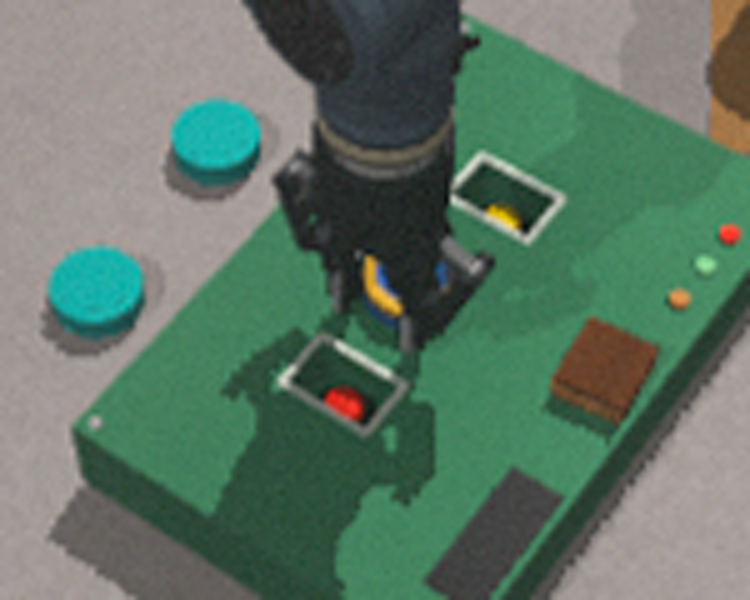

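The crop shows the tin pushed off (385,290) and the red key visible in its fully open well (345,400). The yellow well is clear too. I'll back off, lift, close the fingers, and refine the well position from this picture.

Emit:
move_arm:
  plan:
    - {"rx":0,"ry":0,"rz":0,"x":0,"y":0,"z":0.02,"gripper":47}
    - {"rx":0,"ry":0,"rz":0,"x":0,"y":0,"z":0.05,"gripper":47}
    - {"rx":0,"ry":0,"rz":0,"x":-0.03,"y":0,"z":0.09,"gripper":47}
    - {"rx":0,"ry":0,"rz":0,"x":-0.09,"y":0,"z":0.091,"gripper":0}
    - {"rx":0,"ry":0,"rz":0,"x":-0.09,"y":0,"z":0.091,"gripper":0}
    - {"rx":0,"ry":0,"rz":0,"x":-0.09,"y":0,"z":0.091,"gripper":0}
    - {"rx":0,"ry":0,"rz":0,"x":-0.09,"y":0,"z":0.091,"gripper":0}
    - {"rx":0,"ry":0,"rz":0,"x":-0.09,"y":0,"z":0.091,"gripper":0}
    - {"rx":0,"ry":0,"rz":0,"x":-0.09,"y":0,"z":0.091,"gripper":0}

```text
t: 5.88
eef_pos: [559.9, -56.6, 129.3]
tool_rot: [1.296, 1.152, -1.298]
wrist_force: [0.8, 0.1, 0.6]
opening: -0.3
```

Run:
```python
from h import *
c0=proj("scene",[[566.204,-11.093,85.242]])[0].astype(int)
q=[np.array(a)/5+c0-[75,60] for a in [(322,335),(408,380),(367,435),(281,378)]]
W=[ray("scene",a,60) for a in q];m=np.mean(W,0);print("well from scene",m,todeck(m),[todeck(w).round(1) for w in W])
o,p,R=st();print(o['t'],p,todeck(p),o['wrist_force'],o['opening'])
for n in("scene","top"):
    im=get_image(n);c=proj(n,[dw(-20,-60,60)])[0].astype(int)
    if n=="scene":print([d for d in look_for(n,"red_key_top")], proj(n,[dw(-20,-85,40)]),)
    im=im[c[1]-60:c[1]+60,c[0]-75:c[0]+75]
    cv2.imwrite(f"pics/{n}5.png",cv2.resize(im[:,:,::-1],None,fx=5,fy=5,interpolation=cv2.INTER_CUBIC))
```

```text
well from scene [566.77616544 -53.49154673  60.        ] [-19.12884054 -81.53916712] [array([-49.1, -62.5]), array([ 10.3, -59. ]), array([  12.8, -103.6]), array([ -50.5, -101. ])]
5.8833 [559.94188475 -56.57129547 129.27077376] [-25.54916244 -85.40849671] [0.82490625 0.06982982 0.55230926] -0.33950604725888783
[{'pixel': [384.3, 135.5], 'p': 0.58}] [[286.95171072 223.7030779 ]]
```

View pics/scene5.png

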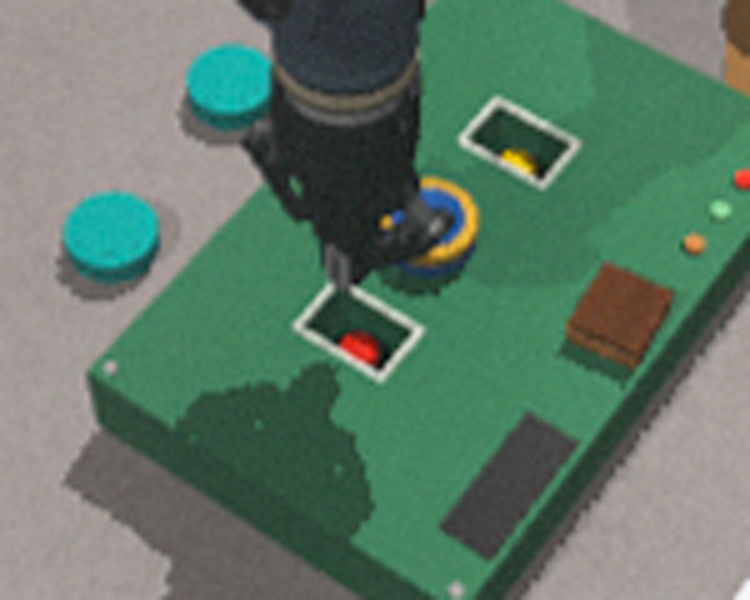

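View pics/top5.png

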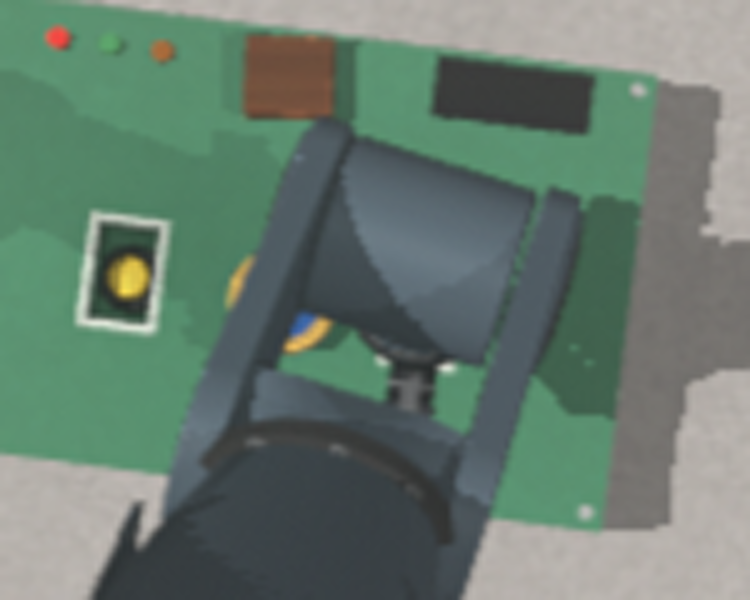

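Run:
```python
from h import *
c0=proj("scene",[dw(-20,-60,60)])[0].astype(int)
for nm,L in (("red",[(337,283),(424,329),(381,381),(295,325)]),("yel",[(498,97),(580,143),(543,187),(459,140)])):
    m=np.mean([ray("scene",(np.array(a)+.5)/5-.5+c0-[75,60],60) for a in L],0);print(nm,m,todeck(m))
cr=lambda p:(np.array(p)+.5)/3.-.5+[150,120]
m=np.mean([ray("top",cr(a),60) for a in [(191,202),(240,208),(231,274),(184,269)]],0);print("top yel",m,todeck(m))
# tin top face centre from scene5
m=ray("scene",(np.array((428,225))+.5)/5-.5+c0-[75,60],80);print("tin approx",todeck(m))
o,p,R=st()
cmd(p,R,dw(-20,-83.5,129.3),Rt(-1))
```

```text
red [565.80304175 -54.43909689  60.        ] [-19.98258963 -82.59554467]
yel [585.51853154 115.51533553  60.        ] [-20.58340858  88.4975547 ]
top yel [585.88872829 113.04781103  60.        ] [-19.92288704  86.09143041]
tin approx [-22.18936962  -9.87103512]
shift [ 0.0005  0.0102 -0.0038] turn [-0.0001 -0.      0.0002]
```

Emit:
move_arm:
  plan:
    - {"rx":0,"ry":0,"rz":0,"x":0,"y":0.01,"z":-0.004,"gripper":0}
    - {"rx":0,"ry":0,"rz":0,"x":0.04,"y":0.01,"z":-0.004,"gripper":0}
    - {"rx":0,"ry":0,"rz":0,"x":0.07,"y":0.01,"z":-0.004,"gripper":0}
    - {"rx":0,"ry":0,"rz":0,"x":0.09,"y":0.01,"z":-0.004,"gripper":0}
    - {"rx":0,"ry":0,"rz":0,"x":0.1,"y":0.01,"z":-0.004,"gripper":0}
    - {"rx":0,"ry":0,"rz":0,"x":0.11,"y":0.01,"z":-0.004,"gripper":0}
    - {"rx":0,"ry":0,"rz":0,"x":0.11,"y":0.01,"z":-0.004,"gripper":0}
    - {"rx":0,"ry":0,"rz":0,"x":0.11,"y":0.01,"z":-0.004,"gripper":0}

```text
t: 6.7
eef_pos: [566.3, -55.6, 75.4]
tool_rot: [1.297, 1.15, -1.297]
wrist_force: [-0.3, 0.0, 1.1]
opening: -0.1
```

Run:
```python
from h import *
o,p,R=st();print(o['t'],p,todeck(p),o['wrist_force'])
cmd(p,R,dw(-20,-83.5,60),Rt(-1))
for n in("scene",):
    im=get_image(n);c=proj(n,[dw(-20,-60,60)])[0].astype(int)
    im=im[c[1]-40:c[1]+50,c[0]-55:c[0]+55]
    cv2.imwrite(f"pics/{n}6.png",cv2.resize(im[:,:,::-1],None,fx=6,fy=6,interpolation=cv2.INTER_CUBIC))
```

```text
6.7 [566.25271686 -55.59895887  75.43262921] [-19.39839664 -83.6938188 ] [-0.31571948  0.04896142  1.13712848]
shift [ 0.0309 -0.0012 -0.0004] turn [-0.0001  0.     -0.    ]
```

View pics/scene6.png

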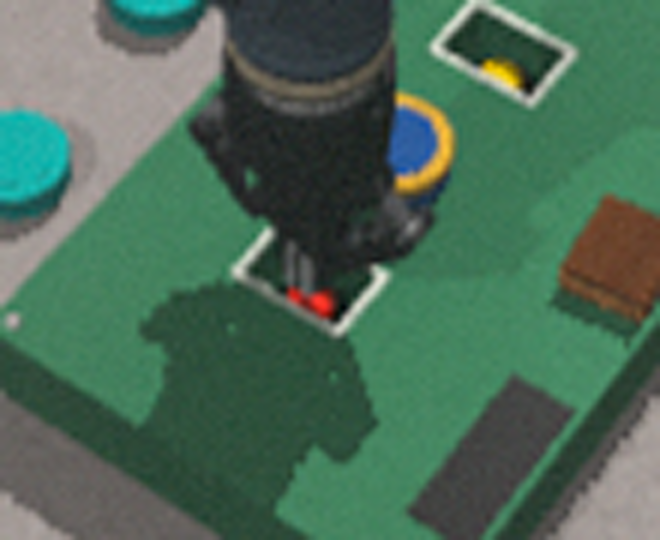

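The tip has entered the red well (crop 300,290) with red showing on both sides, no side load and the tin undisturbed. I'll go down gently now.

Emit:
move_arm:
  plan:
    - {"rx":0,"ry":0,"rz":0,"x":0.015,"y":0,"z":0,"gripper":0}
    - {"rx":0,"ry":0,"rz":0,"x":0.025,"y":0,"z":0,"gripper":0}
    - {"rx":0,"ry":0,"rz":0,"x":0.032,"y":0,"z":0,"gripper":0}
    - {"rx":0,"ry":0,"rz":0,"x":0.036,"y":0,"z":0,"gripper":0}
    - {"rx":0,"ry":0,"rz":0,"x":0.036,"y":0,"z":0,"gripper":0}

```text
t: 7.17
eef_pos: [565.9, -55.5, 57.0]
tool_rot: [1.297, 1.151, -1.297]
wrist_force: [-0.8, -0.6, 2.4]
opening: -0.0
```

Run:
```python
from h import *
o,p,R=st();print(o['t'],p,todeck(p),o['wrist_force'],o['ft_torque'])
```

```text
7.1667 [565.85584218 -55.52981906  57.005085  ] [-19.80067279 -83.67228466] [-0.81793944 -0.5528757   2.38836325] [ 0.03269512  0.0933523  -0.02551421]
```

The force is 2.4 N at TCP z = 57, which fits about 2 mm of key travel. Next I'll press to the stop.

Emit:
move_arm:
  plan:
    - {"rx":0,"ry":0,"rz":0,"x":0.004,"y":0,"z":0,"gripper":0}
    - {"rx":0,"ry":0,"rz":0,"x":0.007,"y":0,"z":0,"gripper":0}
    - {"rx":0,"ry":0,"rz":0,"x":0.01,"y":0,"z":0,"gripper":0}
    - {"rx":0,"ry":0,"rz":0,"x":0.01,"y":0,"z":0,"gripper":0}
    - {"rx":0,"ry":0,"rz":0,"x":0.01,"y":0,"z":0,"gripper":0}

```text
t: 7.58
eef_pos: [565.9, -55.5, 53.0]
tool_rot: [1.297, 1.15, -1.297]
wrist_force: [-1.4, -0.0, 7.4]
opening: -0.1
```

Emit:
move_arm:
  plan:
    - {"rx":0,"ry":0,"rz":0,"x":0.003,"y":0,"z":0,"gripper":0}
    - {"rx":0,"ry":0,"rz":0,"x":0.005,"y":0,"z":0,"gripper":0}
    - {"rx":0,"ry":0,"rz":0,"x":0.005,"y":0,"z":0,"gripper":0}
    - {"rx":0,"ry":0,"rz":0,"x":0.005,"y":0,"z":0,"gripper":0}

```text
t: 7.92
eef_pos: [566.0, -55.6, 52.8]
tool_rot: [1.297, 1.149, -1.296]
wrist_force: [-5.5, 1.5, 23.0]
opening: -0.1
```

The key is on its hard stop: 23 N, with z no longer changing. I'll lift straight out, then go up and back clear.

Emit:
move_arm:
  plan:
    - {"rx":0,"ry":0,"rz":0,"x":-0.01,"y":0,"z":0,"gripper":0}
    - {"rx":0,"ry":0,"rz":0,"x":-0.03,"y":0,"z":0,"gripper":0}
    - {"rx":0,"ry":0,"rz":0,"x":-0.06,"y":0,"z":0,"gripper":0}
    - {"rx":0,"ry":0,"rz":0,"x":-0.12,"y":0,"z":0,"gripper":0}
    - {"rx":0,"ry":0,"rz":0,"x":-0.2,"y":0,"z":0,"gripper":0}
    - {"rx":0,"ry":0,"rz":0,"x":-0.28,"y":0,"z":0,"gripper":0}
    - {"rx":0,"ry":0,"rz":0,"x":-0.36,"y":0,"z":0.05,"gripper":0}
    - {"rx":0,"ry":0,"rz":0,"x":-0.4,"y":0,"z":0.12,"gripper":0}
    - {"rx":0,"ry":0,"rz":0,"x":-0.4,"y":0,"z":0.2,"gripper":0}
    - {"rx":0,"ry":0,"rz":0,"x":-0.4,"y":0,"z":0.28,"gripper":0}
    - {"rx":0,"ry":0,"rz":0,"x":-0.4,"y":0,"z":0.36,"gripper":0}
    - {"rx":0,"ry":0,"rz":0,"x":-0.4,"y":0,"z":0.44,"gripper":0}
    - {"rx":0,"ry":0,"rz":0,"x":-0.4,"y":0,"z":0.5,"gripper":0}
    - {"rx":0,"ry":0,"rz":0,"x":-0.4,"y":0,"z":0.5,"gripper":0}
    - {"rx":0,"ry":0,"rz":0,"x":-0.4,"y":0,"z":0.5,"gripper":0}

```text
t: 9.17
eef_pos: [535.5, -305.5, 249.4]
tool_rot: [1.3, 1.149, -1.299]
wrist_force: [-0.2, 0.9, -0.7]
opening: 0.0
```

Run:
```python
from h import *
o,p,R=st();print(o['t'],p,o['wrist_force'])
for n in("scene","top"):
    im=get_image(n);c=proj(n,[dw(0,0,60)])[0].astype(int)
    im=im[c[1]-75:c[1]+75,c[0]-95:c[0]+95]
    cv2.imwrite(f"pics/{n}7.png",cv2.resize(im[:,:,::-1],None,fx=4,fy=4,interpolation=cv2.INTER_CUBIC))
```

```text
9.1667 [ 535.536964   -305.49626346  249.43259496] [-0.18449758  0.94144638 -0.69101366]
```

View pics/scene7.png

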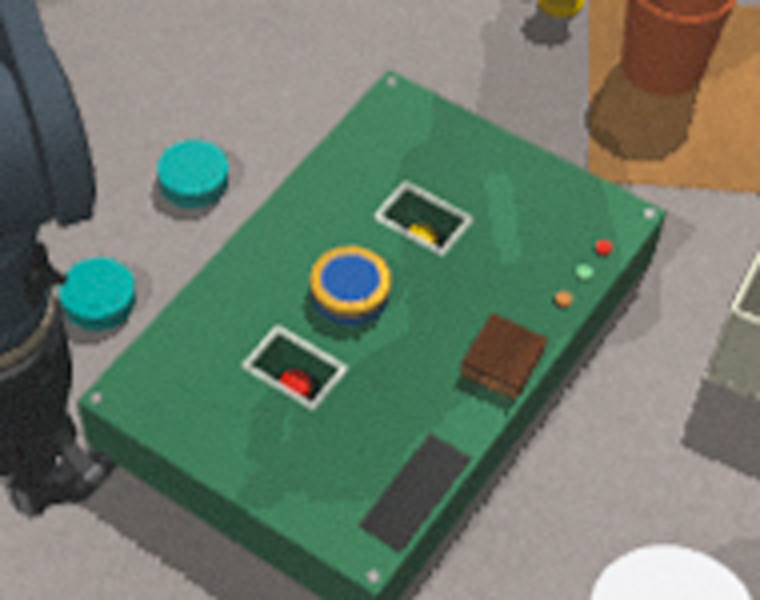

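View pics/top7.png

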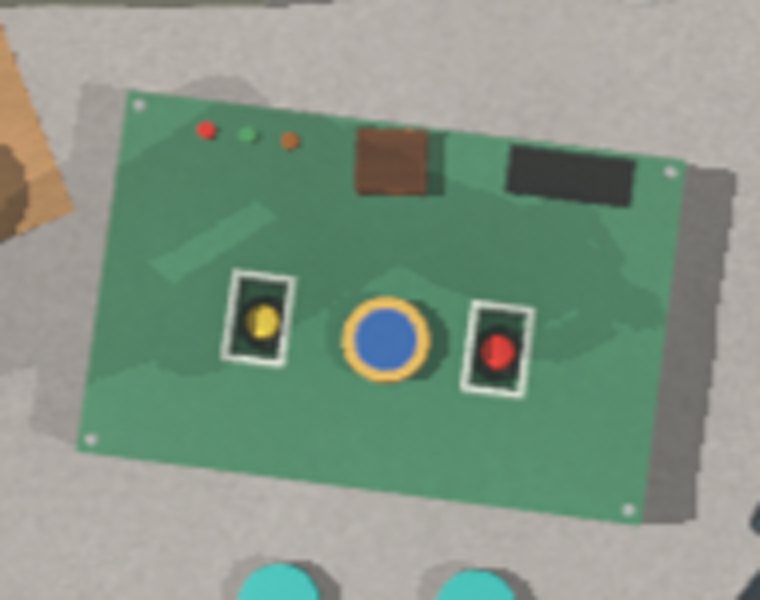

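The top view shows the tin flat at crop (386,340), between the two wells. Both frames are fully clear (yellow key at 263,320, red key at 498,352), and the heel block hasn't moved. The arm is touching nothing, so I'm handing in.

```bash
python3 -c "
from cell import *
print(job_done())"
```

```text
the job is handed in; nothing more can be done
None
```

The tin is off the wells and the red key has been pressed and released; I handed the job in at about 9.3 s.

- **Tin:** I cradled the blue/brass tin with two half-open fingertips and pushed it along the deck into the gap between the wells. The last pictures show it standing flat there, with both well frames fully clear.
- **Red key:** I closed the fingers, reached into the red well and pressed until the key stopped moving. At the stop the wrist read 23 N, against the 5 N it needs to be fully down. I then lifted straight out. The last top view shows the red key in its open well. I can't measure its height from the images, so I'm assuming it sprang back.
- **Everything else:** I never went near the yellow key, and the heel block and teal discs look unmoved. I checked only crops around the deck at the end, so most of the things on the bench were not looked at again.

**Checks that disagreed or failed:** the two cameras differed by about 2.5 mm on the red well's position, so I used the middle value. One `red_key_top` detection was clearly wrong, so I ignored it. The first move call was refused because its rows lacked some keys; nothing moved.

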